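Dress the row of card boxes flush with a ruler

ROBOT

A 7-joint arm with a two-finger parallel gripper is mounted at the origin on the work surface. World frame = base frame: x ahead of the robot, y to its left, z up, the work surface at z = 0. Lengths are in m, angles in rad, forces in N, time in s.
With the tool pointing down it reaches from about 0.4 to 0.875 m from the base axis. Payload 4.4 kg.
Tool frame: the origin (TCP) lies at the very end of the fingers, on their centre line; the grasp point (between the pads) lies 19 mm behind it (manip.hold_point_z is the distance from the TCP to the grasp point, in m); z points along the fingers, y is the line along which they close (so a half turn about z gives the same grasp; the last joint's range is limited). The gripper opens to 85 mm and grips with 20 to 120 N. Pads are 22 mm wide; open, the fingers measure 114 mm over their backs; the gripper's body (76 mm by 85 mm) begins 54 mm behind the grasp point. The pads swing forward as they close: fully open they stand 13 mm farther back than shut.
Start: joints at [-1.341, 0.628, 0.038, 1.517, -0.027, 0.996, -0.02], TCP at [0.189, 0.622, 0.231] pointing down, gripper open.
Joint ranges: [-3.06, 3.06], [-0.37, 2.12], [-1.25, 1.32], [0.18, 2.47], [-1.1, 4.24], [0.23, 1.98], [-2.94, 2.94]. Speed limits (rad/s): [2.57, 2.57, 3.14, 3.14, 3.14, 3.14, 3.14].

INTERFACE

Orientations are given as a rotation vector (axis times angle).
In Python, from workcell import manip gives the robot as it stands.
- The arm moves only by the tool apply_moves, never from a script. Its argument "rows" is a list that holds one entry, the list of rows, each a list of 7 numbers: the gripper command: -1 is fully open, 1 is shut, values between are in proportion, then the shift along the tool's x, y, z in units of 0.1 m (1.0 is 0.1 m), then the turn, a rotation vector about the tool's x, y, z in units of 60 degrees (1.0 is 60 degrees). A call has exactly 8 rows; each row is the pose to reach, as a shift and turn from the pose commanded when the call began, along the tool's axes at that moment; what a row does not reach only later rows make up. A row lasts 1/10 s, in which the tool goes at most 50 mm and 8.59 degrees, less where a joint would pass 70% of its speed; a pose out of reach is approached as far as the arm can. A call with a number of a shift or a turn outside -1 to 1 is refused whole. A call with a gripper value outside its range is refused whole. The fingers move at their own pace and stop on an object; "force" is the grip in N (left out, the last holds). Time passes only in rows, so rows that repeat a pose let the fingers close, or fill a call up. It gives the time, the measured TCP pose, the force, the opening and the grip force at its end, in the units of the state.
- manip.get_obs(): the state, without advancing time (a new reading comes with each control period).
- manip.camera(name): name is "scene" or "top" or "wrist"; returns the picture (420x560x3 uint8, red, green, blue); there is no depth.
- manip.camera_model(name): a dict with "camera_matrix" (3x3 intrinsics, pixels), "distortion" ([k1, k2, p1, p2, k3] as OpenCV has them; the pictures are not rectified), "cam_to_world" (4x4, takes a point from camera to world coordinates). Camera axes: x right, y up, looking along -z (the intrinsics and any distortion apply to the point x, -y, -z); pixel columns grow to the right and rows downward; lengths in m; the calibration is good to about 2 mm. A picture is of the moment at which its call begins: read the wrist's pose just before it. camera_model takes no time and is no camera call; for the wrist camera it gives the pose at the moment of the call.
- manip.job_done(): hands the job in; it is judged then, once.
The state is a dict: "time": time; "q": joint angles; "joint_velocities": joint speeds; "tau": joint torques, N m; "position": TCP position; "tool_rot": TCP orientation; "ft_force": force on the tool from outside, world axes, zero at the start; "moment": the same for the moment, N m; "finger_gap": finger opening in m; "gripper_force": force on a finger pad.
Only numpy, scipy, OpenCV 4.12 (cv2) and the standard library are available. Lean on these libraries where they do the work, as an engineer would, in place of code of your own. Each camera call takes 0.05 s, during which the arm holds its last target. There are 200 camera calls.

TASK

The five card boxes on the desk shelf were put back carelessly and stick out. Take the aluminium ruler by its grip rail and push the row back with its long edge, never touching a box with the gripper or arm, until all the fronts stand square, in one straight line and flush with the shelf's front edge. Then lay the ruler flat inside the black tray, and leave everything else where it stands.

Things in the scene. Friction and masses are not known exactly. Their poses are not given: they have to be found in the camera images.
- shelf: White desk shelf (low riser), fixed on the desk, with a pale wooden front edge: deck 420 mm wide (y), 200 mm deep (x), its top 100 mm above the desk, 14 mm thick. Origin: at desk level, vertically below the middle of the deck's front edge. x runs level from the front edge (facing the robot) to the back, y along the front edge to the left, z up; the front edge is x = 0.
- tray: Shallow black ruler tray lying on the desk, fixed, left or right of the shelf: outside 390 x 112 mm, walls 4 mm thick and 13 mm high, inside 382 x 104 mm, inner floor 4 mm above the desk. Origin: centre of its underside. x axis along its length, y across, z up.
- ruler_center (a point): Aluminium ruler, 0.26 kg, flat on the desk on the other side of the shelf: blade 340 x 70 mm, 4 mm thick; along its middle a raised grip rail 270 mm long, 10 mm wide, rising 28 mm above the blade. Same from either end. Point: its centre, 16 mm above its underside (rail top 16 mm higher; centre of mass 7 mm below the point). x along the length, y across (each long edge 35 mm away), z up.
- cardbox1: Blue card box with a label frame on its front, loose, 0.11 to 0.23 kg, leftmost (most +y) of five side by side on the shelf: 56 mm wide (y), 104 mm deep (x), 60 mm high. Origin: on its underside, midway across, 48 mm behind its front face; x from front to back, z up. At first skewed, its front 8 to 34 mm out over the shelf's front edge; gap to the next box about 10 mm.
- cardbox2: Blue card box with a label frame on its front, loose, 0.11 to 0.23 kg, second from the left of five side by side on the shelf: 56 mm wide (y), 96 mm deep (x), 54 mm high. Origin: on its underside, midway across, 48 mm behind its front face; x from front to back, z up. At first skewed, its front 8 to 34 mm out over the shelf's front edge; gap to the next box about 10 mm.
- cardbox3: Blue card box with a label frame on its front, loose, 0.11 to 0.23 kg, middle of five side by side on the shelf: 56 mm wide (y), 104 mm deep (x), 66 mm high. Origin: on its underside, midway across, 48 mm behind its front face; x from front to back, z up. At first skewed, its front 8 to 34 mm out over the shelf's front edge; gap to the next box about 10 mm.
- cardbox4: Blue card box with a label frame on its front, loose, 0.11 to 0.23 kg, second from the right of five side by side on the shelf: 56 mm wide (y), 96 mm deep (x), 60 mm high. Origin: on its underside, midway across, 48 mm behind its front face; x from front to back, z up. At first skewed, its front 8 to 34 mm out over the shelf's front edge; gap to the next box about 10 mm.
- cardbox5: Blue card box with a label frame on its front, loose, 0.11 to 0.23 kg, rightmost (most -y) of five side by side on the shelf: 56 mm wide (y), 104 mm deep (x), 54 mm high. Origin: on its underside, midway across, 48 mm behind its front face; x from front to back, z up. At first skewed, its front 8 to 34 mm out over the shelf's front edge; gap to the next box about 10 mm.
- stamp: Wooden rubber stamp, 38 mm across, 68 mm tall, standing on the shelf behind the row. Origin: centre of its underside. To be left alone.
- dispenser: Black tape dispenser, 34 x 120 mm, 71 mm tall, standing on the shelf behind the row. Origin: centre of its underside. To be left alone.
- stapler: Black stapler, 135 x 36 mm, 56 mm tall, on the desk in front of the shelf. Origin: centre of its underside. To be left alone.
- mouse: Black computer mouse, 104 x 60 mm, 35 mm tall, on the desk in front of the shelf. Origin: centre of its underside. To be left alone.
- mug: White mug, 80 mm across, 90 mm tall, on the desk near the robot. Origin: centre of its underside. To be left alone.
- calculator: Grey desk calculator, 150 x 78 mm, 15 mm tall, on the desk near the robot. Origin: centre of its underside. To be left alone.
Not all that is in view belongs to the job. Leave any orange look-alike of the cardbox2 alone.

How it is judged:
On the way, in this order (a step that is already met when the one before it is completed fails the run):
1. the ruler is picked up off the desk (height (world z) of ruler_center above 0.06 m), for 0.2 s.
2. all five boxes stand in line, flush with the shelf's front edge, while the held ruler's long edge is still at the row, level with the boxes and along the shelf's front (x of cardbox1 in the frame of shelf between 0.044 and 0.052 m and angle between the x axis of each of cardbox1, cardbox2, cardbox3, cardbox4, cardbox5 and the x axis of shelf, either way round below 0.06 rad and height (world z) of each of cardbox1, cardbox2, cardbox3, cardbox4, cardbox5 above 0.097 m and angle between each of cardbox1, cardbox2, cardbox3, cardbox4, cardbox5's own z axis and vertical below 0.05 rad and x of cardbox2 in the frame of shelf between 0.044 and 0.052 m and x of cardbox3 in the frame of shelf between 0.044 and 0.052 m and x of cardbox4 in the frame of shelf between 0.044 and 0.052 m and x of cardbox5 in the frame of shelf between 0.044 and 0.052 m and x of cardbox2 in the frame of cardbox1 between -0.005 and 0.005 m and x of cardbox3 in the frame of cardbox2 between -0.005 and 0.005 m and x of cardbox4 in the frame of cardbox3 between -0.005 and 0.005 m and x of cardbox5 in the frame of cardbox4 between -0.005 and 0.005 m and x of ruler_center in the frame of shelf between -0.06 and -0.02 m and height (world z) of ruler_center above 0.1 m and angle between the x axis of ruler_center and the y axis of shelf, either way round below 0.1 rad), for 0.1 s.
At the end, for the whole second after the job is handed in: All five card boxes stand upright on the shelf with their fronts flush with the shelf's front edge within 4 mm, square to it within 0.06 rad, and no step of more than 5 mm between neighbours; the ruler lies flat, grip rail up, on the tray's floor between its walls, released (x of cardbox1 in the frame of shelf between 0.044 and 0.052 m and angle between the x axis of each of cardbox1, cardbox2, cardbox3, cardbox4, cardbox5 and the x axis of shelf, either way round below 0.06 rad and height (world z) of each of cardbox1, cardbox2, cardbox3, cardbox4, cardbox5 above 0.097 m and angle between each of cardbox1, cardbox2, cardbox3, cardbox4, cardbox5's own z axis and vertical below 0.05 rad and x of cardbox2 in the frame of shelf between 0.044 and 0.052 m and x of cardbox3 in the frame of shelf between 0.044 and 0.052 m and x of cardbox4 in the frame of shelf between 0.044 and 0.052 m and x of cardbox5 in the frame of shelf between 0.044 and 0.052 m and x of cardbox2 in the frame of cardbox1 between -0.005 and 0.005 m and x of cardbox3 in the frame of cardbox2 between -0.005 and 0.005 m and x of cardbox4 in the frame of cardbox3 between -0.005 and 0.005 m and x of cardbox5 in the frame of cardbox4 between -0.005 and 0.005 m and x of ruler_center in the frame of tray between -0.024 and 0.024 m and y of ruler_center in the frame of tray between -0.02 and 0.02 m and z of ruler_center in the frame of tray between 0.014 and 0.024 m and angle between the x axis of ruler_center and the x axis of tray, either way round below 0.12 rad and angle between ruler_center's own z axis and vertical below 0.04 rad); the robot touches nothing.
It fails at once if the gripper or the arm touches a card box (contact force between any of the fingers, the arm and cardbox1 above 1 N or contact force between any of the fingers, the arm and cardbox2 above 1 N or contact force between any of the fingers, the arm and cardbox3 above 1 N or contact force between any of the fingers, the arm and cardbox4 above 1 N or contact force between any of the fingers, the arm and cardbox5 above 1 N).
It fails at once if a bystander (stamp, tape dispenser, stapler, mouse, mug, calculator) is shifted by more than 15 mm or knocked over (distance of any of stamp, dispenser, stapler, mouse, mug, calculator from where it was at the start of the episode above 0.015 m or angle between any of stamp, dispenser, stapler, mouse, mug, calculator's own z axis and vertical above 0.3 rad).
It also fails if it takes over 64 s, if anything falls off the work surface, if the arm or the gripper's body presses on something with over 40 N, if the wrist force passes 120 N, or if a joint passes its speed limit or range.

## Working session

There is one attempt and no reset: what is moved stays moved. The work goes in short steps, Python scripts to look and compute and a tool call to move; the robot and the scene stay as the last step left them, time stands still between calls to the robot, and variables do not carry over. Pictures are saved under pics/ and viewed, at most 10 in all, crops included, and the job is handed in when it is done.

Besides the shell and the picture viewer there is one more tool, called as name([rows], argument=value, ...), one row to a line, values as JSON. apply_moves: Moves the arm, as the interface text tells. Shifts and turns lie within -1 to 1; 1 stands for 0.1 m of shift or 60 degrees of turn. Its arguments: {"type":"object","properties":{"rows":{"type":"array","items":{"type":"array","items":{"type":"array","items":{"type":"number","minimum":-1,"maximum":1}}}},"force":{"type":"number"}},"required":["rows"]}

```bash
mkdir -p pics; python3 - <<'E'
from workcell import manip
import cv2,numpy as np
for n in ("scene","top"):
    im=manip.camera(n); cv2.imwrite(f"pics/{n}0.png",cv2.resize(im[:,:,::-1],(800,600),interpolation=cv2.INTER_CUBIC))
    m=manip.camera_model(n); print(n,np.round(m["camera_matrix"],1).tolist(),np.round(m["distortion"],3),np.round(m["cam_to_world"],3).tolist())
o=manip.get_obs();print(o["time"],o["position"],o["tool_rot"],manip.hold_point_z)
E
```

```text
scene [[465.0, 0.0, 280.1], [0.0, 465.0, 206.8], [0.0, 0.0, 1.0]] [-0.033  0.     0.     0.     0.   ] [[-0.003, -0.808, 0.589, 1.21], [1.0, 0.005, 0.012, 0.078], [-0.012, 0.589, 0.808, 1.012], [0.0, 0.0, 0.0, 1.0]]
top [[438.9, 0.0, 283.6], [0.0, 438.9, 209.3], [0.0, 0.0, 1.0]] [-0.058  0.     0.     0.     0.   ] [[0.016, 0.994, -0.104, 0.397], [-1.0, 0.015, -0.013, 0.056], [-0.012, 0.104, 0.995, 1.331], [0.0, 0.0, 0.0, 1.0]]
0.1 [0.18929145 0.6212668  0.23050236] [-4.62889071e-01 -3.10708528e+00  2.57666960e-03] 0.0187
```

View pics/top0.png

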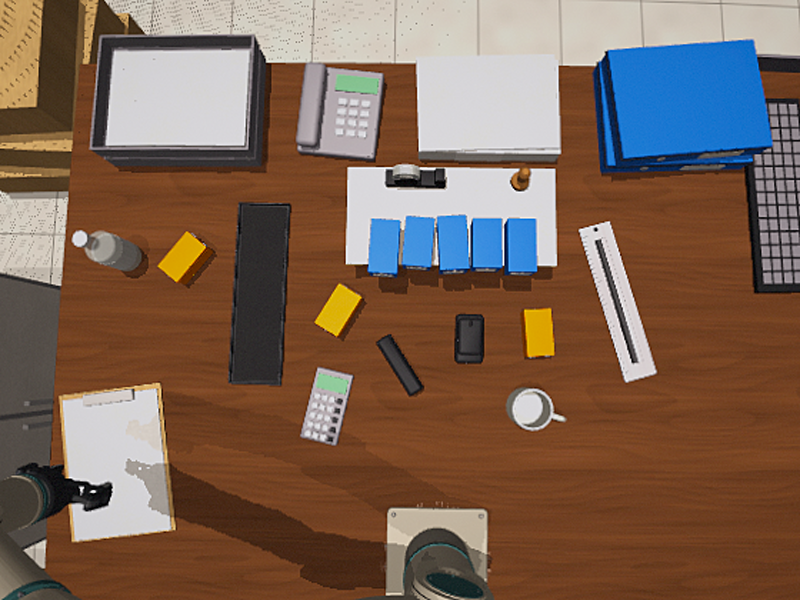

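View pics/scene0.png

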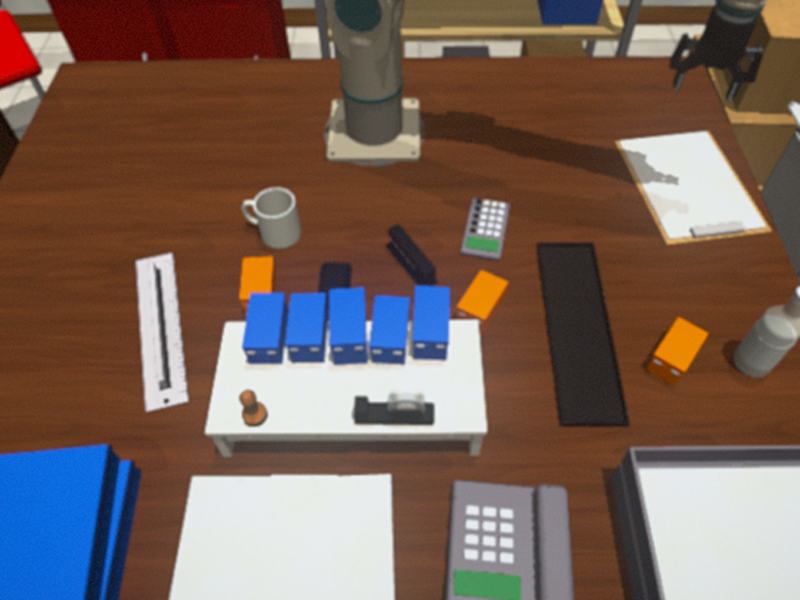

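The top view (800x600) shows the ruler at right, (594,226)–(640,380), the only one. The black tray is at left, around (260,293). The five blue boxes are at (384..521, 245), and there are three orange look-alikes to leave alone. Next I'll enlarge the ruler, shelf and tray.

```bash
cat > h.py <<'E'
from workcell import manip
import cv2,numpy as np
from scipy.spatial.transform import Rotation as R
def world(n,px,z):
    m=manip.camera_model(n); T=np.array(m["cam_to_world"])
    u=cv2.undistortPoints(np.array(px,float).reshape(-1,1,2),np.array(m["camera_matrix"]),np.array(m["distortion"])).reshape(-1,2)
    d=np.c_[u[:,0],-u[:,1],-np.ones(len(u))]@T[:3,:3].T
    s=(z-T[2,3])/d[:,2]
    return T[:3,3]+d*s[:,None]
def pix(n,P):
    m=manip.camera_model(n); T=np.linalg.inv(np.array(m["cam_to_world"]))
    c=np.atleast_2d(P)@T[:3,:3].T+T[:3,3]; c=c*[1,-1,-1]
    return cv2.projectPoints(c,np.zeros(3),np.zeros(3),np.array(m["camera_matrix"]),np.array(m["distortion"]))[0].reshape(-1,2)
def crop(n,name,x,y,w,h,k):
    im=manip.camera(n)[y:y+h,x:x+w,::-1]
    cv2.imwrite("pics/"+name,cv2.resize(im,None,fx=k,fy=k,interpolation=cv2.INTER_CUBIC))
E
python3 - <<'E'
from h import *
im=manip.camera("top")[:,:,::-1]
a=cv2.resize(im[110:206,236:396],None,fx=5,fy=5,interpolation=cv2.INTER_CUBIC)
cv2.imwrite("pics/shelf.png",a)
b=im[140:275,155:210];c=im[140:275,400:465]
cv2.imwrite("pics/rt.png",cv2.resize(np.hstack([b,c]),None,fx=4.4,fy=4.4,interpolation=cv2.INTER_CUBIC))
E
```

```text
(no output)
```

View pics/shelf.png

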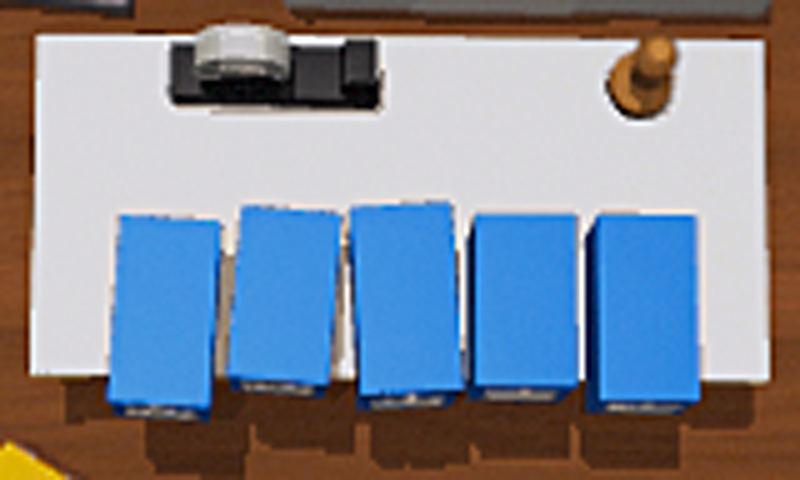

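View pics/rt.png

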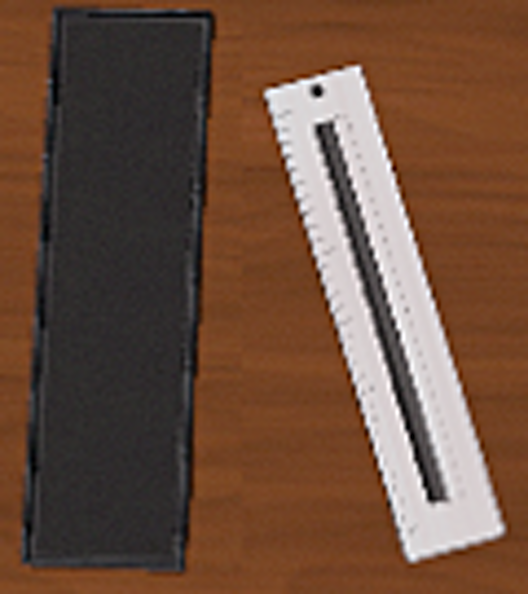

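```bash
python3 - <<'E'
from h import *
def rep(n,P,L=None):
    P=np.array(P);c=P.mean(0);e=[np.linalg.norm(P[i]-P[i-1])*1e3 for i in range(4)]
    print(n,np.round(c,4),"sides",np.round(e,0));return c
s=lambda l:np.array(l)/5-.1*0+[236,110]-.4
r=lambda l:(np.array(l)-[242,0])/4.4+[400,140]-.4
t=lambda l:np.array(l)/4.4+[155,140]-.4
S=world("top",s([(36,36),(767,41),(769,381),(31,375)]),.1);rep("shelf",S)
a=S[0]-S[1]+S[3]-S[2];print("shelf yaw of y-axis dev",np.degrees(np.arctan2(-a[0],a[1])))
print(S)
Ru=world("top",r([(265,91),(360,66),(506,530),(412,562)]),.004);rep("ruler",Ru)
a=Ru[0]+Ru[1]-Ru[2]-Ru[3];print("ruler dir",np.degrees(np.arctan2(a[1],a[0])))
# rail top
print("rail",world("top",r([(325,124),(438,500)]),.032))
T=world("top",t([(55,10),(213,12),(184,570),(25,562)]),.013);rep("tray",T)
a=T[0]+T[1]-T[2]-T[3];print("tray dir",np.degrees(np.arctan2(a[1],a[0])))
B=[[(120,216),(221,222),(212,407),(109,402)],[(241,206),(340,212),(329,386),(231,378)],[(352,206),(451,202),(462,391),(359,397)],[(475,214),(577,214),(577,388),(475,386)],[(597,215),(696,215),(699,401),(594,402)]]
for b,h in zip(B,[.06,.054,.066,.06,.054]):
    P=world("top",s(b),.1+h);rep("box",P);print(P[2:].round(4).tolist())
E
```

```text
shelf [ 0.695  -0.0174  0.1   ] sides [199. 423. 199. 419.]
shelf yaw of y-axis dev 0.3937729493942724
[[ 0.79293164  0.19436005  0.1       ]
 [ 0.79598353 -0.22856449  0.1       ]
 [ 0.59697083 -0.22720991  0.1       ]
 [ 0.59423638  0.1917919   0.1       ]]
ruler [ 0.5403 -0.3798  0.004 ] sides [340.  70. 336.  69.]
ruler dir 16.54138130210829
rail [[ 0.66435425 -0.33143296  0.032     ]
 [ 0.40903853 -0.4039827   0.032     ]]
tray [0.5455 0.3834 0.013 ] sides [385. 112. 388. 110.]
tray dir -0.7219823247900597
box [0.6206 0.1131 0.16  ] sides [103.  55. 102.  56.]
[[0.5685, 0.087, 0.16], [0.5705, 0.1426, 0.16]]
box [0.6316 0.0483 0.154 ] sides [95. 54. 96. 53.]
[[0.5818, 0.0239, 0.154], [0.5855, 0.0771, 0.154]]
box [ 0.6282 -0.0167  0.166 ] sides [105.  54. 104.  55.]
[[0.5783, -0.0471, 0.166], [0.5742, 0.0081, 0.166]]
box [ 0.6295 -0.082   0.16  ] sides [95. 56. 96. 55.]
[[0.5818, -0.1096, 0.16], [0.5821, -0.0546, 0.16]]
box [ 0.6275 -0.1484  0.154 ] sides [103.  54. 103.  57.]
[[0.5766, -0.1766, 0.154], [0.5752, -0.1197, 0.154]]
```

The deck corners, ruler blade and tray corners are measured, with side lengths matching the spec to 1–2 mm. The dark strip on the ruler is the rail's shaded side, so I'll use the blade's centre. Now I'll plan the approach.

```bash
cat >> h.py <<'E'
def frame(yaw): # yaw of tool y (deg), z down
    a=np.radians(yaw); y=[np.cos(a),np.sin(a),0]; z=[0,0,-1]
    return R.from_matrix(np.c_[np.cross(y,z),y,z])
def plan(wps,start=None,dec=2):
    o=manip.get_obs()
    p,q=(np.array(o["position"]),R.from_rotvec(o["tool_rot"])) if start is None else (np.array(start[0]),frame(start[1]))
    y=q.as_matrix()[:,1]; print("t",round(o["time"],2),"now",p.round(4),"yaw",np.degrees(np.arctan2(y[1],y[0])).round(2))
    for P,yaw in wps:
        d=np.round(q.inv().apply(np.array(P)-p)/.1,dec); w=np.round(np.degrees((q.inv()*frame(yaw)).as_rotvec())/60,3)
        print(d.tolist(),w.tolist(), "!!" if max(abs(d).max(),abs(w).max())>1 else "")
        p=p+q.apply(d*.1); q=q*R.from_rotvec(np.radians(w*60))
E
python3 - <<'E'
from h import *
plan([([.25,.55,.23],52),([.34,.46,.23],20),([.39,.37,.23],-10),([.42,.28,.23],-40),([.44,.19,.23],-73.5),([.46,.1,.23],-73.5),([.48,.0,.23],-73.5),([.50,-.10,.23],-73.5),([.51,-.19,.23],-73.5),([.525,-.28,.23],-73.5),([.54,-.378,.20],-73.5)],dec=3)
E
```

```text
t 0.15 now [0.1893 0.6213 0.2306] yaw 73.05
[-0.789, -0.505, 0.007] [-0.001, 0.0, 0.351] 
[-1.263, -0.155, 0.0] [-0.0, 0.0, 0.533] !!
[-1.017, 0.162, 0.001] [-0.0, 0.0, 0.5] !!
[-0.835, 0.451, 0.0] [0.0, 0.0, 0.5] 
[-0.561, 0.732, 0.001] [0.0, 0.0, 0.559] 
[-0.063, 0.919, -0.0] [0.0, 0.0, -0.0] 
[-0.092, 1.016, 0.0] [0.0, 0.0, -0.0] !!
[-0.092, 1.016, 0.001] [0.0, 0.0, -0.0] !!
[-0.159, 0.891, 0.0] [0.0, 0.0, -0.0] 
[-0.111, 0.906, 0.001] [0.0, 0.0, -0.0] 
[-0.134, 0.982, 0.3] [0.0, 0.0, -0.0]
```

```bash
python3 - <<'E'
from h import *
plan([([.27,.54,.23],25),([.37,.43,.23],-20),([.42,.31,.23],-30),([.44,.17,.23],-30),([.46,.03,.23],-30),([.49,-.11,.23],-30),([.515,-.24,.23],-30),([.54,-.378,.20],-73.5)],dec=3)
E
```

```text
t 0.15 now [0.1893 0.6213 0.2306] yaw 73.05
[-1.009, -0.543, 0.007] [-0.001, 0.001, 0.801] !!
[-1.419, 0.442, -0.001] [-0.001, -0.0, 0.75] !!
[-0.957, 0.881, 0.0] [0.0, -0.0, 0.167] 
[-1.112, 0.873, 0.0] [0.0, -0.0, -0.0] !!
[-1.112, 0.874, 0.0] [0.0, -0.0, -0.0] !!
[-1.062, 0.96, 0.0] [0.0, -0.0, -0.0] !!
[-1.0, 0.868, 0.0] [0.0, -0.0, -0.0] 
[-1.07, 0.906, 0.3] [0.0, -0.0, 0.725] !!
```

apply_moves([
  [[-1, -0.12, -0.06, 0, 0, 0, 0.1], [-1, -0.24, -0.13, 0, 0, 0, 0.2], [-1, -0.36, -0.19, 0, 0, 0, 0.3], [-1, -0.48, -0.25, 0, 0, 0, 0.4], [-1, -0.6, -0.32, 0, 0, 0, 0.5], [-1, -0.72, -0.38, 0, 0, 0, 0.6], [-1, -0.84, -0.45, 0, 0, 0, 0.7], [-1, -0.95, -0.5, 0, 0, 0, 0.8]],
], force=100)

```text
time: 0.95
position: [0.2661, 0.5454, 0.2311]
tool_rot: [1.693, 2.646, -0.001]
ft_force: [0.3, 0.8, -0.2]
finger_gap: 0.0855
gripper_force: 0.0
```

apply_moves([
  [[-1, -0.12, 0.03, 0, 0, 0, 0.1], [-1, -0.25, 0.07, 0, 0, 0, 0.2], [-1, -0.38, 0.11, 0, 0, 0, 0.3], [-1, -0.5, 0.15, 0, 0, 0, 0.4], [-1, -0.63, 0.19, 0, 0, 0, 0.5], [-1, -0.75, 0.23, 0, 0, 0, 0.6], [-1, -0.88, 0.26, 0, 0, 0, 0.7], [-1, -1, 0.3, 0, 0, 0, 0.75]],
])

```text
time: 1.75
position: [0.3354, 0.4677, 0.231]
tool_rot: [2.575, 1.8, -0.001]
ft_force: [-1.0, 0.2, 0.0]
finger_gap: 0.0856
gripper_force: 0.0
```

```bash
python3 - <<'E'
from h import *
plan([([.39,.33,.23],-30),([.42,.21,.23],-30),([.45,.08,.23],-30),([.48,-.05,.23],-30),([.50,-.17,.23],-30),([.52,-.28,.22],-30),([.54,-.378,.18],-73.5)],dec=3)
E
```

```text
t 1.75 now [0.3354 0.4677 0.231 ] yaw -20.1
[-1.105, 0.986, 0.011] [-0.0, 0.001, 0.165] !!
[-0.89, 0.86, -0.0] [-0.0, -0.0, 0.0] 
[-0.975, 0.91, -0.001] [-0.0, -0.0, 0.0] 
[-0.976, 0.91, 0.0] [-0.0, -0.0, 0.0] 
[-0.94, 0.773, -0.0] [-0.0, -0.0, 0.0] 
[-0.852, 0.723, 0.1] [-0.0, -0.0, 0.0] 
[-0.749, 0.663, 0.399] [-0.0, -0.0, 0.725]
```

apply_moves([
  [[-1, -0.15, 0.13, 0, 0, 0, 0.04], [-1, -0.28, 0.26, 0, 0, 0, 0.08], [-1, -0.42, 0.39, 0, 0, 0, 0.12], [-1, -0.56, 0.52, 0, 0, 0, 0.165], [-1, -0.7, 0.64, 0, 0, 0, 0.165], [-1, -0.82, 0.76, 0, 0, 0, 0.165], [-1, -0.92, 0.88, 0, 0, 0, 0.165], [-1, -1, 0.99, 0, 0, 0, 0.165]],
])

```text
time: 2.55
position: [0.395, 0.3393, 0.2314]
tool_rot: [-2.719, -1.573, -0.0]
ft_force: [0.4, 0.8, 0.9]
finger_gap: 0.0854
gripper_force: 0.0
```

apply_moves([
  [[-1, -0.12, 0.11, 0, 0, 0, 0], [-1, -0.24, 0.23, 0, 0, 0, 0], [-1, -0.37, 0.34, 0, 0, 0, 0], [-1, -0.49, 0.46, 0, 0, 0, 0], [-1, -0.62, 0.57, 0, 0, 0, 0], [-1, -0.74, 0.69, 0, 0, 0, 0], [-1, -0.87, 0.8, 0, 0, 0, 0], [-1, -0.98, 0.91, 0, 0, 0, 0]],
])

```text
time: 3.35
position: [0.4242, 0.2086, 0.2313]
tool_rot: [-2.719, -1.574, 0.001]
ft_force: [0.1, -0.2, 0.1]
finger_gap: 0.0853
gripper_force: 0.0
```

apply_moves([
  [[-1, -0.12, 0.11, 0, 0, 0, 0], [-1, -0.24, 0.23, 0, 0, 0, 0], [-1, -0.37, 0.34, 0, 0, 0, 0], [-1, -0.49, 0.46, 0, 0, 0, 0], [-1, -0.62, 0.57, 0, 0, 0, 0], [-1, -0.74, 0.69, 0, 0, 0, 0], [-1, -0.87, 0.8, 0, 0, 0, 0], [-1, -0.98, 0.91, 0, 0, 0, 0]],
])

```text
time: 4.15
position: [0.4541, 0.0785, 0.2313]
tool_rot: [-2.719, -1.574, 0.0]
ft_force: [0.1, 0.7, 0.3]
finger_gap: 0.0854
gripper_force: 0.0
```

apply_moves([
  [[-1, -0.12, 0.11, 0, 0, 0, 0], [-1, -0.24, 0.23, 0, 0, 0, 0], [-1, -0.37, 0.34, 0, 0, 0, 0], [-1, -0.49, 0.46, 0, 0, 0, 0], [-1, -0.62, 0.57, 0, 0, 0, 0], [-1, -0.74, 0.69, 0, 0, 0, 0], [-1, -0.87, 0.8, 0, 0, 0, 0], [-1, -0.98, 0.91, 0, 0, 0, 0]],
])

```text
time: 4.95
position: [0.4841, -0.0518, 0.2313]
tool_rot: [-2.719, -1.573, 0.0]
ft_force: [0.3, -0.1, -0.9]
finger_gap: 0.0851
gripper_force: 0.0
```

apply_moves([
  [[-1, -0.12, 0.1, 0, 0, 0, 0], [-1, -0.24, 0.2, 0, 0, 0, 0], [-1, -0.36, 0.3, 0, 0, 0, 0], [-1, -0.48, 0.4, 0, 0, 0, 0], [-1, -0.6, 0.5, 0, 0, 0, 0], [-1, -0.72, 0.6, 0, 0, 0, 0], [-1, -0.84, 0.7, 0, 0, 0, 0], [-1, -0.94, 0.77, 0, 0, 0, 0]],
])

```text
time: 5.75
position: [0.5042, -0.1716, 0.2313]
tool_rot: [2.719, 1.573, -0.0]
ft_force: [-0.5, -0.3, -0.5]
finger_gap: 0.0852
gripper_force: 0.0
```

```bash
python3 - <<'E'
from h import *
plan([([.52,-.28,.22],-50),([.54,-.378,.17],-73.5)],dec=3)
crop("wrist","w1.png",0,0,560,420,1)
E
```

```text
t 5.75 now [ 0.5042 -0.1716  0.2313] yaw -29.89
[-0.861, 0.677, 0.113] [0.0, 0.0, 0.335] 
[-0.476, 0.88, 0.501] [0.0, 0.0, 0.392]
```

apply_moves([
  [[-1, -0.11, 0.08, 0, 0, 0, 0.05], [-1, -0.22, 0.17, 0, 0, 0, 0.1], [-1, -0.33, 0.26, 0.02, 0, 0, 0.15], [-1, -0.44, 0.35, 0.04, 0, 0, 0.2], [-1, -0.55, 0.43, 0.06, 0, 0, 0.25], [-1, -0.66, 0.52, 0.08, 0, 0, 0.3], [-1, -0.77, 0.6, 0.1, 0, 0, 0.335], [-1, -0.86, 0.68, 0.11, 0, 0, 0.335]],
])

```text
time: 6.6
position: [0.5207, -0.2799, 0.2199]
tool_rot: [-2.953, -1.073, 0.001]
ft_force: [0.6, 0.7, -0.5]
finger_gap: 0.0853
gripper_force: 0.0
```

apply_moves([
  [[-1, -0.06, 0.12, 0.06, 0, 0, 0.06], [-1, -0.13, 0.24, 0.13, 0, 0, 0.12], [-1, -0.2, 0.36, 0.2, 0, 0, 0.18], [-1, -0.26, 0.48, 0.26, 0, 0, 0.24], [-1, -0.33, 0.6, 0.33, 0, 0, 0.3], [-1, -0.4, 0.72, 0.4, 0, 0, 0.36], [-1, -0.44, 0.82, 0.46, 0, 0, 0.392], [-1, -0.48, 0.88, 0.5, 0, 0, 0.392]],
])

```text
time: 7.4
position: [0.5409, -0.3776, 0.1695]
tool_rot: [-3.109, -0.452, 0.001]
ft_force: [-1.6, 0.3, -0.4]
finger_gap: 0.0853
gripper_force: 0.0
```

```bash
python3 - <<'E'
from h import *
plan([([.5403,-.3798,.09],-73.5),([.5403,-.3798,.007],-73.5)],dec=3)
im=manip.camera("wrist")[:,:,::-1].copy()
a=np.radians(16.5);c=np.array([.5403,-.3798,0]);u=np.array([np.cos(a),np.sin(a),0]);v=np.array([-u[1],u[0],0])
for L,W,z,col in((.17,.035,.004,(0,0,255)),(.135,.005,.032,(0,255,0))):
    P=[c+s*L*u+t*W*v+[0,0,z] for s,t in((1,1),(1,-1),(-1,-1),(-1,1))]
    cv2.polylines(im,[pix("wrist",P).round().astype(int)],True,col,1)
cv2.imwrite("pics/w2.png",im)
E
```

```text
t 7.4 now [ 0.5409 -0.3776  0.1695] yaw -73.46
[-0.012, 0.019, 0.795] [-0.0, 0.0, 0.001] 
[0.001, 0.0, 0.83] [-0.0, 0.0, -0.0]
```

View pics/w2.png

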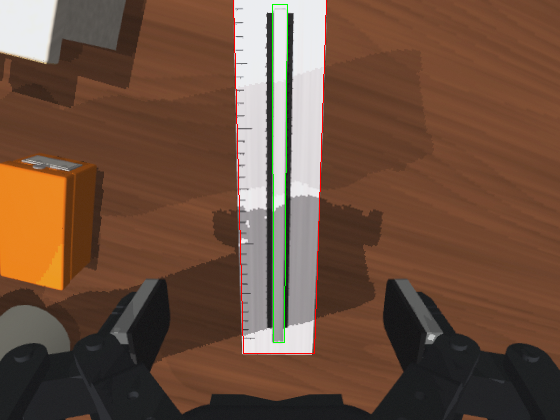

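The overlay shows the ruler's blade outline (235..325, 0..353) matching my estimate to about 1 mm, with the rail centred between the fingers. Next I descend and grip.

apply_moves([
  [[-1, 0, 0, 0.1, 0, 0, 0], [-1, 0, 0.02, 0.2, 0, 0, 0], [-1, -0.01, 0.02, 0.3, 0, 0, 0], [-1, -0.01, 0.02, 0.4, 0, 0, 0], [-1, -0.01, 0.02, 0.5, 0, 0, 0], [-1, -0.01, 0.02, 0.6, 0, 0, 0], [-1, -0.01, 0.02, 0.7, 0, 0, 0], [-1, -0.01, 0.02, 0.8, 0, 0, 0]],
])

```text
time: 8.25
position: [0.5403, -0.3789, 0.0894]
tool_rot: [-3.109, -0.452, 0.0]
ft_force: [-0.1, 0.3, -0.2]
finger_gap: 0.0855
gripper_force: 0.0
```

apply_moves([
  [[-1, 0, 0, 0.15, 0, 0, 0], [-1, 0, 0, 0.3, 0, 0, 0], [-1, 0, 0, 0.45, 0, 0, 0], [-1, 0, 0, 0.6, 0, 0, 0], [-1, 0, 0, 0.7, 0, 0, 0], [-1, 0, 0, 0.77, 0, 0, 0], [-1, 0, 0, 0.81, 0, 0, 0], [-1, 0, 0, 0.81, 0, 0, 0]],
])

```text
time: 9.05
position: [0.5402, -0.379, 0.0089]
tool_rot: [-3.109, -0.451, 0.001]
ft_force: [0.5, -0.6, -0.2]
finger_gap: 0.085
gripper_force: 0.0
```

apply_moves([
  [[0, 0, 0, 0, 0, 0, 0], [0.5, 0, 0, 0, 0, 0, 0], [1, 0, 0, 0, 0, 0, 0], [1, 0, 0, 0, 0, 0, 0], [1, 0, 0, 0, 0, 0, 0], [1, 0, 0, 0, 0, 0, 0], [1, 0, 0, 0, 0, 0, 0], [1, 0, 0, 0, 0, 0, 0]],
], force=100)

```text
time: 9.85
position: [0.5405, -0.3792, 0.0098]
tool_rot: [3.109, 0.452, 0.001]
ft_force: [-1.2, 0.1, 5.0]
finger_gap: 0.008
gripper_force: 98.9
```

```bash
python3 - <<'E'
from h import *
plan([([.53,-.379,.10],-73.5),([.45,-.36,.14],-50),([.44,-.29,.14],0.4),([.455,-.19,.14],.4),([.47,-.1,.14],0.4),([.49,-.018,.122],.4)],dec=3)
print(world("top",[[528*.7,408*.7]],.09))
E
```

```text
t 9.85 now [ 0.5405 -0.3792  0.0098] yaw -73.47
[-0.1, -0.031, -0.902] [0.0, -0.0, 0.0] 
[-0.712, -0.41, -0.401] [0.0, -0.0, -0.391] 
[0.373, -0.601, -0.0] [0.0, 0.0, -0.84] 
[0.999, 0.157, -0.0] [0.0, 0.0, -0.0] 
[0.899, 0.156, -0.0] [0.0, 0.0, -0.0] 
[0.818, 0.205, 0.18] [0.0, 0.0, -0.0] 
[[ 0.31559567 -0.17190773  0.09      ]]
```

apply_moves([
  [[1, 0, 0, -0.06, 0, 0, 0], [1, -0.02, 0, -0.16, 0, 0, 0], [1, -0.04, -0.01, -0.28, 0, 0, 0], [1, -0.06, -0.02, -0.4, 0, 0, 0], [1, -0.08, -0.03, -0.53, 0, 0, 0], [1, -0.1, -0.03, -0.66, 0, 0, 0], [1, -0.1, -0.03, -0.79, 0, 0, 0], [1, -0.1, -0.03, -0.9, 0, 0, 0]],
])

```text
time: 10.65
position: [0.5301, -0.3792, 0.1009]
tool_rot: [3.108, 0.451, 0.001]
ft_force: [-0.3, 0.2, -2.4]
finger_gap: 0.0079
gripper_force: 98.2
```

apply_moves([
  [[1, -0.09, -0.05, -0.05, 0, 0, -0.05], [1, -0.18, -0.1, -0.1, 0, 0, -0.1], [1, -0.27, -0.15, -0.15, 0, 0, -0.15], [1, -0.36, -0.2, -0.2, 0, 0, -0.2], [1, -0.45, -0.26, -0.25, 0, 0, -0.25], [1, -0.54, -0.31, -0.3, 0, 0, -0.3], [1, -0.63, -0.36, -0.35, 0, 0, -0.35], [1, -0.71, -0.41, -0.4, 0, 0, -0.391]],
])

```text
time: 11.45
position: [0.4497, -0.3599, 0.1401]
tool_rot: [2.951, 1.077, 0.0]
ft_force: [0.6, -0.3, -3.0]
finger_gap: 0.0084
gripper_force: 98.0
```

apply_moves([
  [[1, 0.04, -0.07, 0, 0, 0, -0.1], [1, 0.09, -0.15, 0, 0, 0, -0.21], [1, 0.14, -0.22, 0, 0, 0, -0.32], [1, 0.19, -0.3, 0, 0, 0, -0.43], [1, 0.24, -0.38, 0, 0, 0, -0.54], [1, 0.28, -0.45, 0, 0, 0, -0.65], [1, 0.33, -0.53, 0, 0, 0, -0.75], [1, 0.37, -0.6, 0, 0, 0, -0.84]],
])

```text
time: 12.25
position: [0.4399, -0.29, 0.1399]
tool_rot: [2.209, 2.233, -0.0]
ft_force: [0.3, 0.3, -2.8]
finger_gap: 0.0081
gripper_force: 98.0
```

apply_moves([
  [[1, 0.12, 0.02, 0, 0, 0, 0], [1, 0.25, 0.04, 0, 0, 0, 0], [1, 0.38, 0.06, 0, 0, 0, 0], [1, 0.51, 0.08, 0, 0, 0, 0], [1, 0.64, 0.1, 0, 0, 0, 0], [1, 0.77, 0.12, 0, 0, 0, 0], [1, 0.9, 0.14, 0, 0, 0, 0], [1, 1, 0.16, 0, 0, 0, 0]],
])

```text
time: 13.05
position: [0.4554, -0.1885, 0.1392]
tool_rot: [-2.213, -2.229, -0.0]
ft_force: [-0.5, -0.8, -2.4]
finger_gap: 0.0078
gripper_force: 98.0
```

apply_moves([
  [[1, 0.11, 0.02, 0, 0, 0, 0], [1, 0.23, 0.04, 0, 0, 0, 0], [1, 0.34, 0.06, 0, 0, 0, 0], [1, 0.46, 0.08, 0, 0, 0, 0], [1, 0.57, 0.1, 0, 0, 0, 0], [1, 0.69, 0.12, 0, 0, 0, 0], [1, 0.8, 0.14, 0, 0, 0, 0], [1, 0.9, 0.16, 0, 0, 0, 0]],
])

```text
time: 13.85
position: [0.4708, -0.0988, 0.1393]
tool_rot: [-2.213, -2.229, 0.0]
ft_force: [0.4, 0.9, -2.0]
finger_gap: 0.008
gripper_force: 98.0
```

apply_moves([
  [[1, 0.11, 0.03, 0.02, 0, 0, 0], [1, 0.22, 0.06, 0.04, 0, 0, 0], [1, 0.33, 0.09, 0.06, 0, 0, 0], [1, 0.44, 0.12, 0.09, 0, 0, 0], [1, 0.55, 0.15, 0.12, 0, 0, 0], [1, 0.65, 0.18, 0.15, 0, 0, 0], [1, 0.75, 0.2, 0.17, 0, 0, 0], [1, 0.82, 0.2, 0.18, 0, 0, 0]],
])

```text
time: 14.65
position: [0.4903, -0.0166, 0.121]
tool_rot: [-2.213, -2.23, -0.0]
ft_force: [-0.5, -0.1, -1.7]
finger_gap: 0.0081
gripper_force: 98.0
```

```bash
python3 - <<'E'
from h import *
plan([([.5,-.018,.122],.4)],dec=3)
a=manip.camera("top")[90:220,216:416,::-1]
cv2.imwrite("pics/t2.png",cv2.resize(a,None,fx=4,fy=4,interpolation=cv2.INTER_CUBIC))
E
```

```text
t 14.65 now [ 0.4903 -0.0166  0.121 ] yaw 0.44
[-0.014, 0.097, -0.01] [-0.0, -0.0, 0.001]
```

View pics/t2.png

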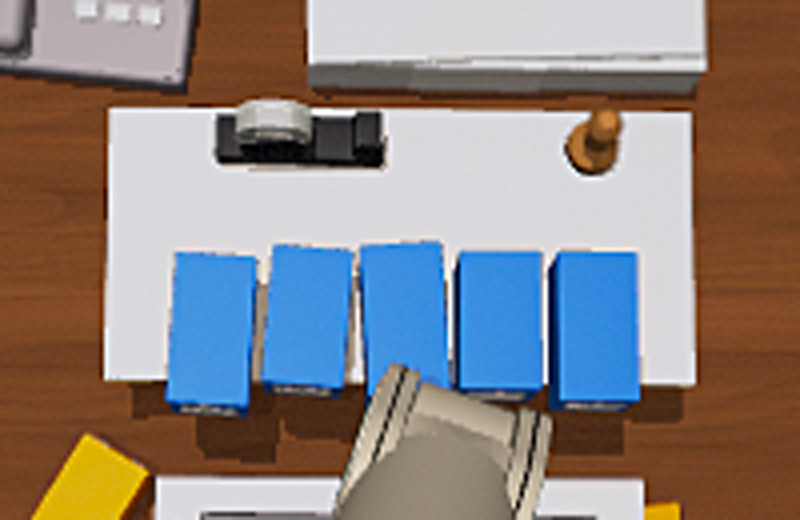

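The ruler is held and its front edge runs from (156,478) to (643,478) in the crop. The shelf's front edge runs (104,380) to (696,384), and the boxes still stick out. I'll fit both edges numerically to sub-pixel level.

```bash
cat >> h.py <<'E'
def edge(g,cols,r0,r1,sgn):
    out=[]
    for c in cols:
        d=sgn*np.diff(g[r0:r1,c]); i=int(d.argmax())
        if d[i]<15: continue
        k=np.arange(max(i-1,0),min(i+2,len(d))); w=np.clip(d[k],0,None); out.append((c,r0+(k*w).sum()/w.sum()+.5))
    return np.array(out)
def line(P): # world y -> x fit, with outliers dropped
    f=np.polyfit(P[:,1],P[:,0],1)
    for _ in range(3):
        e=abs(P[:,0]-np.polyval(f,P[:,1])); P=P[e<max(.0015,2*np.median(e))]; f=np.polyfit(P[:,1],P[:,0],1)
    return f,len(P),abs(P[:,0]-np.polyval(f,P[:,1])).max()
E
python3 - <<'E'
from h import *
n="top";g=np.mean([manip.camera(n).astype(float).min(2) for _ in range(2)],0)
L=edge(g,[*range(244,256),*range(378,389)],175,195,-1); S=world(n,L,.1)
f,k,e=line(S);print("shelf front x at y=-.0177",np.polyval(f,-.0177),"slope deg",np.degrees(np.arctan(f[0])),k,e, S[:,0].round(4))
Ru=edge(g,[*range(258,296),*range(356,374)],203,216,1);P=world(n,Ru,.115)
f,k,e=line(P);print("ruler front",np.polyval(f,-.0177),np.degrees(np.arctan(f[0])),k,e)
E_=edge(g.T,range(212,216),250,262,1),edge(g.T,range(212,216),370,384,-1)
for q in E_: print("ruler end",world(n,q[:,::-1],.115)[:,1].round(4))
o=manip.get_obs();print(o["position"])
E
```

```text
shelf front x at y=-.0177 0.5955847428665767 slope deg -0.29834230108351595 23 0.00031996892524110976 [0.5944 0.5948 0.5945 0.5945 0.5945 0.5945 0.5945 0.5946 0.5946 0.5946
 0.5949 0.595  0.5966 0.5966 0.5966 0.5967 0.5967 0.5967 0.5968 0.5966
 0.5963 0.5964 0.5965]
ruler front 0.5256474896582507 -0.5758215718720578 56 0.0006438807091772025
ruler end [0.1546 0.1545 0.1545 0.1547]
ruler end [-0.1861 -0.1861 -0.1861 -0.1862]
[ 0.48991162 -0.01741874  0.12120979]
```

apply_moves([
  [[1, 0, 0.06, 0, 0, 0, 0.005], [1, 0, 0.12, 0, 0, 0, 0.005], [1, 0, 0.18, 0, 0, 0, 0.005], [1, 0, 0.24, 0, 0, 0, 0.005], [1, 0, 0.29, 0, 0, 0, 0.005], [1, 0, 0.33, 0, 0, 0, 0.005], [1, 0, 0.36, 0, 0, 0, 0.005], [1, 0, 0.38, 0, 0, 0, 0.005]],
])

```text
time: 15.6
position: [0.5283, -0.0175, 0.1212]
tool_rot: [-2.22, -2.223, 0.0]
ft_force: [-0.2, -0.1, -2.5]
finger_gap: 0.0078
gripper_force: 98.0
```

apply_moves([
  [[1, 0, 0.03, 0, 0, 0, 0], [1, 0, 0.06, 0, 0, 0, 0], [1, 0, 0.09, 0, 0, 0, 0], [1, 0, 0.12, 0, 0, 0, 0], [1, 0, 0.15, 0, 0, 0, 0], [1, 0, 0.17, 0, 0, 0, 0], [1, 0, 0.19, 0, 0, 0, 0], [1, 0, 0.2, 0, 0, 0, 0]],
])

```text
time: 16.4
position: [0.5477, -0.0173, 0.1211]
tool_rot: [-2.219, -2.222, 0.001]
ft_force: [-4.3, 0.6, -0.6]
finger_gap: 0.0082
gripper_force: 98.4
```

apply_moves([
  [[1, 0, 0.02, 0, 0, 0, 0], [1, 0, 0.04, 0, 0, 0, 0], [1, 0, 0.06, 0, 0, 0, 0], [1, 0, 0.075, 0, 0, 0, 0], [1, 0, 0.09, 0, 0, 0, 0], [1, 0, 0.1, 0, 0, 0, 0], [1, 0, 0.1, 0, 0, 0, 0], [1, 0, 0.1, 0, 0, 0, 0]],
])

```text
time: 17.2
position: [0.5584, -0.0175, 0.1213]
tool_rot: [2.219, 2.223, 0.001]
ft_force: [-1.8, -1.0, -3.4]
finger_gap: 0.0076
gripper_force: 97.7
```

```bash
cat > meas.py <<'E'
from h import *
n="top";ims=[manip.camera(n) for _ in range(2)];g=np.mean([i.astype(float).min(2) for i in ims],0)
L=edge(g,[*range(244,256),*range(378,389)],175,195,-1); f,k,e=line(world(n,L,.1)); print("shelf",np.polyval(f,-.0177).round(4),np.degrees(f[0]).round(2),k)
print("back",world(n,edge(g,[*range(246,262),*range(320,350),*range(376,386)],110,125,1),.1)[:,0].mean().round(4))
r=ims[0].astype(float)[:,:,0] # red: boxes dark, deck light
for y,h,d in((.115,.06,.056),(.05,.054,.048),(-.017,.066,.056),(-.082,.06,.048),(-.148,.054,.056)):
    c=pix(n,[[.65,y-.02,.1+h],[.65,y+.02,.1+h]])[:,0]; cols=range(int(c[1])+1,int(c[0]))
    P=world(n,edge(r,cols,140,176,-1),.1+h); q,k,e=line(P)
    print("box y",y,"x_shelf of origin",np.round(np.polyval(q,y)-d-np.polyval(f,y),4),"ang",np.degrees(q[0]-f[0]).round(2),k)
o=manip.get_obs();print(o["position"],o["ft_force"],o["time"])
cv2.imwrite("pics/t%d.png"%(o["time"]*100),cv2.resize(ims[0][110:206,236:396,::-1],None,fx=5,fy=5,interpolation=cv2.INTER_CUBIC))
E
python3 meas.py; ls pics
```

```text
shelf 0.5956 -0.3 23
back 0.7956
box y 0.115 x_shelf of origin 0.046 ang -0.47 14
box y 0.05 x_shelf of origin 0.0458 ang -0.74 14
box y -0.017 x_shelf of origin 0.0453 ang 0.74 14
box y -0.082 x_shelf of origin 0.045 ang 1.56 14
box y -0.148 x_shelf of origin 0.0448 ang 1.3 14
[ 0.55843786 -0.01744666  0.12139982] [-1.84199331 -1.13969432 -3.25152409] 17.3
rt.png
scene0.png
shelf.png
t1730.png
t2.png
top0.png
w1.png
w2.png
```

Deck depth measures 200.0 mm, so the shelf reference is sound. The boxes sit at about 45–46 mm, where 48 is flush, so I'll push 2 mm more with a tiny yaw trim.

apply_moves([
  [[1, 0, 0.005, 0, 0, 0, -0.002], [1, 0, 0.01, 0, 0, 0, -0.002], [1, 0, 0.015, 0, 0, 0, -0.002], [1, 0, 0.02, 0, 0, 0, -0.002], [1, 0, 0.02, 0, 0, 0, -0.002], [1, 0, 0.02, 0, 0, 0, -0.002], [1, 0, 0.02, 0, 0, 0, -0.002], [1, 0, 0.02, 0, 0, 0, -0.002]],
])

```text
time: 18.1
position: [0.559, -0.0176, 0.1214]
tool_rot: [-2.216, -2.224, 0.002]
ft_force: [-6.5, -0.7, 0.1]
finger_gap: 0.0077
gripper_force: 98.5
```

```bash
python3 meas.py; ls -t pics|head -1; cp pics/$(ls -t pics|head -1) pics/after.png
```

```text
shelf 0.5956 -0.3 23
back 0.7956
box y 0.115 x_shelf of origin 0.0463 ang 1.73 14
box y 0.05 x_shelf of origin 0.0464 ang 0.68 14
box y -0.017 x_shelf of origin 0.0458 ang 1.45 14
box y -0.082 x_shelf of origin 0.0457 ang 1.87 11
box y -0.148 x_shelf of origin 0.0457 ang 0.86 14
[ 0.55902018 -0.01756759  0.12140392] [-5.57536171  0.81693208 -0.51730091] 18.2
t1820.png
```

View pics/after.png

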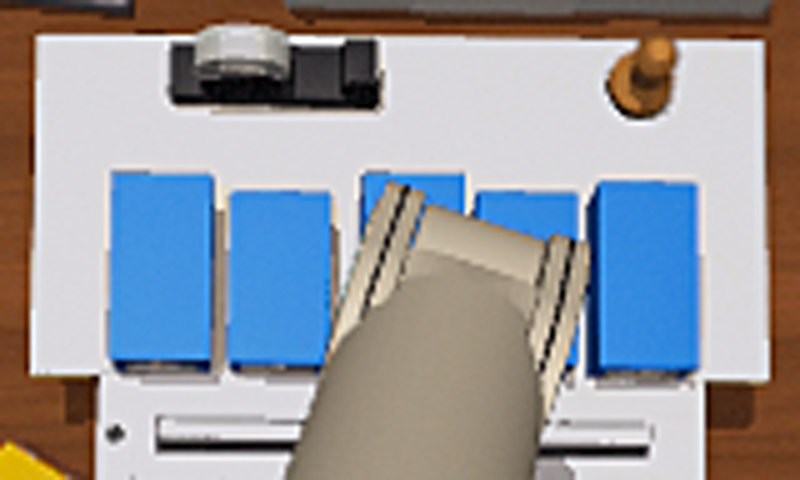

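The boxes stand in line with the ruler against them: fronts run (112,360) to (696,372), parallel to the deck edge. They need about 1.5 mm more.

apply_moves([
  [[1, 0, 0.003, 0, 0, 0, 0], [1, 0, 0.006, 0, 0, 0, 0], [1, 0, 0.009, 0, 0, 0, 0], [1, 0, 0.012, 0, 0, 0, 0], [1, 0, 0.016, 0, 0, 0, 0], [1, 0, 0.016, 0, 0, 0, 0], [1, 0, 0.016, 0, 0, 0, 0], [1, 0, 0.016, 0, 0, 0, 0]],
])

```text
time: 19.0
position: [0.5606, -0.0175, 0.1214]
tool_rot: [-2.216, -2.224, 0.002]
ft_force: [-5.4, -0.4, 0.7]
finger_gap: 0.0079
gripper_force: 98.5
```

```bash
python3 meas.py
```

```text
shelf 0.5956 -0.29 23
back 0.7956
box y 0.115 x_shelf of origin 0.048 ang 0.77 14
box y 0.05 x_shelf of origin 0.0477 ang -0.48 14
box y -0.017 x_shelf of origin 0.0476 ang 0.54 14
box y -0.082 x_shelf of origin 0.0473 ang -0.63 14
box y -0.148 x_shelf of origin 0.047 ang -0.64 14
[ 0.56063185 -0.01753966  0.12139863] [-5.41116683  0.47261077  0.14196629] 19.1
```

All five boxes read 47–48 mm (target 48), and the ruler is at the row. Next I retreat and carry the ruler to the tray.

```bash
python3 - <<'E'
from h import *
plan([([.465,-.0175,.122],.3),([.455,.08,.122],.3),([.45,.175,.122],.3),([.45,.27,.122],.3),([.45,.36,.122],45),([.50,.383,.122],89.3),([.547,.383,.06],89.3),([.547,.383,.0142],89.3)],dec=3)
E
```

```text
t 19.1 now [ 0.5606 -0.0175  0.1214] yaw 0.21
[0.004, -0.956, -0.004] [-0.002, -0.0, -0.002] 
[0.975, -0.095, 0.0] [0.0, -0.0, 0.0] 
[0.951, -0.044, 0.0] [0.0, -0.0, 0.0] 
[0.95, 0.005, 0.001] [0.0, -0.0, 0.0] 
[0.9, 0.005, -0.0] [0.0, -0.0, -0.745] 
[-0.192, 0.516, 0.0] [0.0, 0.0, -0.738] 
[-0.47, 0.006, 0.62] [0.0, 0.0, 0.0] 
[0.0, -0.0, 0.458] [0.0, 0.0, 0.0]
```

apply_moves([
  [[1, 0, -0.05, 0, 0, 0, 0], [1, 0, -0.14, 0, 0, 0, 0], [1, 0, -0.26, 0, 0, 0, 0], [1, 0, -0.4, 0, 0, 0, 0], [1, 0, -0.55, 0, 0, 0, 0], [1, 0, -0.7, 0, 0, 0, 0], [1, 0, -0.84, 0, 0, 0, 0], [1, 0, -0.96, 0, 0, 0, 0]],
])

```text
time: 19.9
position: [0.4655, -0.0179, 0.1217]
tool_rot: [2.216, 2.224, 0.002]
ft_force: [-0.6, -0.2, -1.4]
finger_gap: 0.0081
gripper_force: 98.1
```

apply_moves([
  [[1, 0.12, -0.01, 0, 0, 0, 0], [1, 0.24, -0.02, 0, 0, 0, 0], [1, 0.36, -0.04, 0, 0, 0, 0], [1, 0.48, -0.05, 0, 0, 0, 0], [1, 0.6, -0.06, 0, 0, 0, 0], [1, 0.73, -0.07, 0, 0, 0, 0], [1, 0.85, -0.08, 0, 0, 0, 0], [1, 0.97, -0.1, 0, 0, 0, 0]],
])

```text
time: 20.7
position: [0.4554, 0.0804, 0.1212]
tool_rot: [2.217, 2.226, 0.0]
ft_force: [-0.3, -0.3, -2.8]
finger_gap: 0.0083
gripper_force: 98.0
```

apply_moves([
  [[1, 0.12, 0, 0, 0, 0, 0], [1, 0.24, -0.01, 0, 0, 0, 0], [1, 0.36, -0.02, 0, 0, 0, 0], [1, 0.48, -0.02, 0, 0, 0, 0], [1, 0.6, -0.03, 0, 0, 0, 0], [1, 0.72, -0.03, 0, 0, 0, 0], [1, 0.84, -0.04, 0, 0, 0, 0], [1, 0.95, -0.04, 0, 0, 0, 0]],
])

```text
time: 21.5
position: [0.4508, 0.1752, 0.1213]
tool_rot: [-2.217, -2.226, 0.0]
ft_force: [0.3, -0.1, -3.2]
finger_gap: 0.0078
gripper_force: 98.0
```

apply_moves([
  [[1, 0.12, 0, 0, 0, 0, 0], [1, 0.24, 0, 0, 0, 0, 0], [1, 0.36, 0, 0, 0, 0, 0], [1, 0.48, 0, 0, 0, 0, 0], [1, 0.6, 0, 0, 0, 0, 0], [1, 0.72, 0, 0, 0, 0, 0], [1, 0.84, 0, 0, 0, 0, 0], [1, 0.95, 0, 0, 0, 0, 0]],
])

```text
time: 22.3
position: [0.4506, 0.2703, 0.1213]
tool_rot: [-2.217, -2.226, -0.0]
ft_force: [0.6, 0.5, -2.9]
finger_gap: 0.0082
gripper_force: 98.0
```

apply_moves([
  [[1, 0.12, 0, 0, 0, 0, -0.08], [1, 0.24, 0, 0, 0, 0, -0.17], [1, 0.36, 0, 0, 0, 0, -0.27], [1, 0.48, 0, 0, 0, 0, -0.37], [1, 0.6, 0, 0, 0, 0, -0.47], [1, 0.72, 0, 0, 0, 0, -0.57], [1, 0.82, 0, 0, 0, 0, -0.66], [1, 0.9, 0, 0, 0, 0, -0.745]],
])

```text
time: 23.1
position: [0.4501, 0.3602, 0.1212]
tool_rot: [-1.199, -2.904, 0.0]
ft_force: [-0.3, -0.3, -2.0]
finger_gap: 0.0081
gripper_force: 98.1
```

apply_moves([
  [[1, -0.02, 0.06, 0, 0, 0, -0.1], [1, -0.04, 0.13, 0, 0, 0, -0.2], [1, -0.07, 0.2, 0, 0, 0, -0.3], [1, -0.1, 0.27, 0, 0, 0, -0.4], [1, -0.13, 0.34, 0, 0, 0, -0.5], [1, -0.15, 0.41, 0, 0, 0, -0.6], [1, -0.17, 0.48, 0, 0, 0, -0.68], [1, -0.19, 0.52, 0, 0, 0, -0.738]],
])

```text
time: 23.9
position: [0.501, 0.3827, 0.121]
tool_rot: [0.018, 3.141, -0.0]
ft_force: [0.4, 0.4, -2.1]
finger_gap: 0.0077
gripper_force: 98.1
```

apply_moves([
  [[1, -0.08, 0, 0.08, 0, 0, 0], [1, -0.16, 0, 0.16, 0, 0, 0], [1, -0.24, 0, 0.25, 0, 0, 0], [1, -0.32, 0, 0.34, 0, 0, 0], [1, -0.4, 0, 0.43, 0, 0, 0], [1, -0.47, 0, 0.52, 0, 0, 0], [1, -0.47, 0.01, 0.58, 0, 0, 0], [1, -0.47, 0.01, 0.62, 0, 0, 0]],
])

```text
time: 24.7
position: [0.5471, 0.3827, 0.0583]
tool_rot: [-0.022, -3.14, 0.001]
ft_force: [-0.3, 0.1, -2.1]
finger_gap: 0.0079
gripper_force: 98.1
```

```bash
python3 - <<'E'
from h import *
plan([([.547,.383,.0142],89.3)],dec=3)
im=manip.camera("top")
cv2.imwrite("pics/p.png",cv2.resize(im[120:285,130:310,::-1],None,fx=3.6,fy=3.6,interpolation=cv2.INTER_CUBIC))
E
```

```text
t 24.7 now [0.5471 0.3827 0.0583] yaw 89.18
[0.001, 0.003, 0.441] [-0.0, -0.001, -0.002]
```

View pics/p.png

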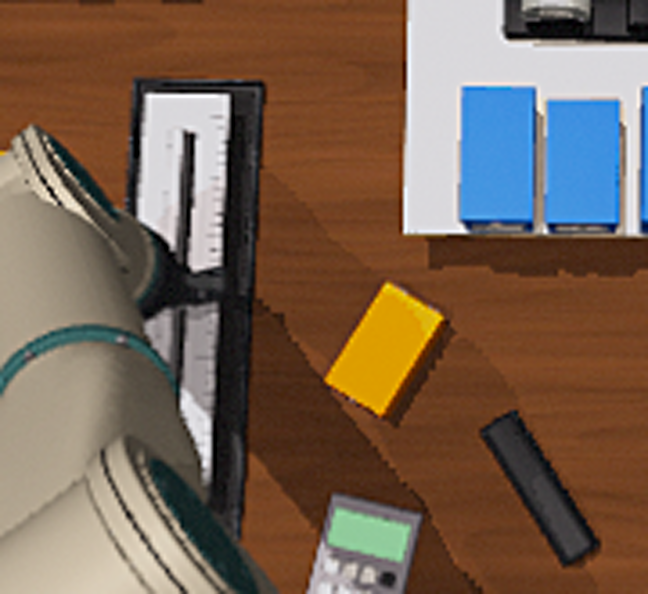

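The ruler is above the tray: it spans (144..232, 93) and the tray (135..265, 80). It will be centred once parallax is allowed for. Next I lower and release.

apply_moves([
  [[1, 0, 0, 0.08, 0, 0, 0], [1, 0, 0, 0.16, 0, 0, 0], [1, 0, 0, 0.24, 0, 0, 0], [1, 0, 0, 0.31, 0, 0, 0], [1, 0, 0, 0.37, 0, 0, 0], [1, 0, 0, 0.41, 0, 0, 0], [1, 0, 0, 0.44, 0, 0, 0], [1, 0, 0, 0.44, 0, 0, 0]],
])

```text
time: 25.55
position: [0.5474, 0.3826, 0.0149]
tool_rot: [-0.022, -3.141, 0.001]
ft_force: [0.1, -0.4, -2.1]
finger_gap: 0.0081
gripper_force: 98.1
```

apply_moves([
  [[0.8, 0, 0, 0, 0, 0, 0], [0.6, 0, 0, 0, 0, 0, 0], [0.4, 0, 0, 0, 0, 0, 0], [0.3, 0, 0, 0, 0, 0, 0], [0.3, 0, 0, 0, 0, 0, 0], [0.3, 0, 0, 0, 0, 0, 0], [0.3, 0, 0, 0, 0, 0, 0], [0.3, 0, 0, 0, 0, 0, 0]],
])

```text
time: 26.35
position: [0.5475, 0.3827, 0.0153]
tool_rot: [-0.022, -3.141, -0.0]
ft_force: [0.4, -0.1, -0.2]
finger_gap: 0.0296
gripper_force: 0.0
```

Released. Next I lift straight up, move back out of view and check.

apply_moves([
  [[0.3, 0, 0, -0.1, 0, 0, 0], [0.3, 0, 0, -0.22, 0, 0, 0], [0.3, 0, 0, -0.35, 0, 0, 0], [0.3, 0, 0, -0.48, 0, 0, 0], [0.3, 0, 0, -0.61, 0, 0, 0], [0.3, 0, 0, -0.74, 0, 0, 0], [0.3, 0, 0, -0.87, 0, 0, 0], [0.3, 0, 0, -1, 0, 0, 0]],
])

```text
time: 27.15
position: [0.5475, 0.3827, 0.1165]
tool_rot: [0.022, 3.141, 0.0]
ft_force: [0.3, -0.5, -0.6]
finger_gap: 0.0299
gripper_force: 0.0
```

apply_moves([
  [[0.3, 0.1, 0.12, -0.1, 0, 0, 0], [0.3, 0.2, 0.25, -0.2, 0, 0, 0], [0.3, 0.3, 0.37, -0.3, 0, 0, 0], [0.3, 0.4, 0.5, -0.4, 0, 0, 0], [0.3, 0.5, 0.62, -0.5, 0, 0, 0], [0.3, 0.6, 0.75, -0.6, 0, 0, 0], [0.3, 0.7, 0.87, -0.7, 0, 0, 0], [0.3, 0.8, 1, -0.8, 0, 0, 0]],
])

```text
time: 27.95
position: [0.4681, 0.4848, 0.1961]
tool_rot: [-0.022, -3.141, 0.0]
ft_force: [-1.2, 0.8, 0.6]
finger_gap: 0.0295
gripper_force: 0.0
```

apply_moves([
  [[0.3, 0.1, 0.12, 0, 0, 0, 0], [0.3, 0.2, 0.25, 0, 0, 0, 0], [0.3, 0.3, 0.37, 0, 0, 0, 0], [0.3, 0.4, 0.5, 0, 0, 0, 0], [0.3, 0.5, 0.62, 0, 0, 0, 0], [0.3, 0.6, 0.75, 0, 0, 0, 0], [0.3, 0.7, 0.87, 0, 0, 0, 0], [0.3, 0.8, 1, 0, 0, 0, 0]],
])

```text
time: 28.75
position: [0.3896, 0.5859, 0.1952]
tool_rot: [-0.022, -3.141, 0.0]
ft_force: [-0.5, 1.0, -0.3]
finger_gap: 0.0297
gripper_force: 0.0
```

```bash
python3 meas.py; python3 - <<'E'
from h import *
im=manip.camera("top")
cv2.imwrite("pics/f.png",cv2.resize(im[100:285,130:400,::-1],None,fx=2.95,fy=2.95,interpolation=cv2.INTER_CUBIC))
E
```

```text
shelf 0.5956 -0.3 23
back 0.7956
box y 0.115 x_shelf of origin 0.0481 ang 0.57 14
box y 0.05 x_shelf of origin 0.0477 ang -0.49 14
box y -0.017 x_shelf of origin 0.0477 ang 0.23 14
box y -0.082 x_shelf of origin 0.0473 ang -0.54 14
box y -0.148 x_shelf of origin 0.0471 ang -0.62 14
[0.38709559 0.58802252 0.19515312] [ 0.27664511  0.02984293 -0.73948817] 28.85
```

View pics/f.png

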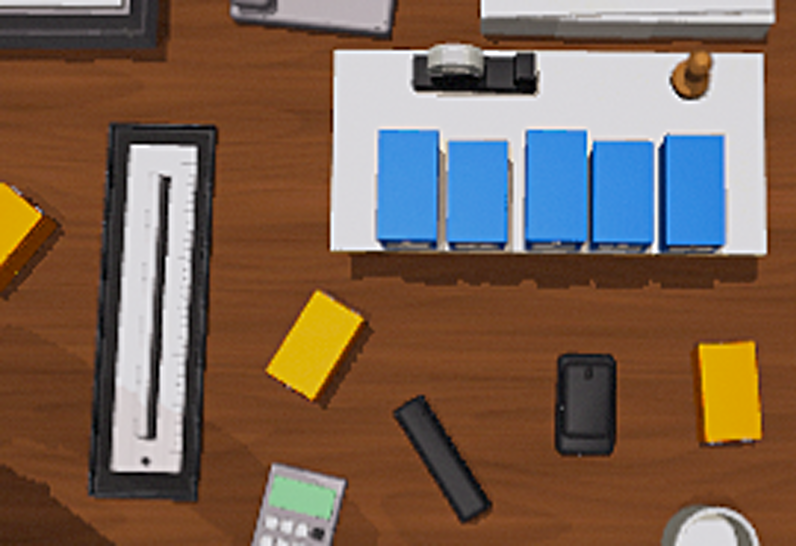

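The ruler lies centred in the tray, spanning (129..196, 145) to (109..183, 473). All five box fronts are flush and square, and the bystanders are where they were. Handing in.

```bash
python3 -c "
from workcell import manip
print(manip.job_done())"
```

```text
the job is handed in; nothing more can be done
None
```

I pushed all five boxes back with the ruler, and by camera their fronts are within about 1 mm of the shelf's front edge and square within about 1°; the ruler lies released in the black tray, and the job was handed in at about 29 s, though the hand-in returned no pass/fail result.

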